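# Back the ratchet turntable off by one notch

## Task

The ratchet turntable on the bench has been indexed one notch too far. With the fingertips only, gripping and picking up nothing, gently push the pawl's ball lever over so that the pawl lifts out of the teeth, then push the toothed wheel backward (clockwise seen from above) by one notch, then push the lever back so that the pawl sits fully down in the next gap. Leave the loose parts beside the turntable where they stand and finish with the hand clear.

Things in the scene. Friction and masses are not known exactly. Their poses are not given: they have to be found in the camera images.
- stand: Fixed blue base of the ratchet turntable: a disc 212 mm across, 12 mm thick, with a tongue 110 mm wide reaching out under the pawl to 172 mm from the wheel's axis. Origin on the bench, on the wheel's vertical axis; z up; x points level from the wheel's axis towards the pawl, y is 90 degrees counter-clockwise from x seen from above.
- wheel_axis (a point): Point on the wheel's vertical axis, level with the wheel's upper face (34 mm above the bench). The steel wheel is 14 mm thick, 196 mm across its 10 saw teeth (root radius 74 mm). Its middle hub has a radius of 34 mm up to 44 mm above the bench, then at most 24 mm up to 76 mm above the bench.
- wheel (a joint): Turn of the wheel, rad; grows clockwise seen from above = backward. One notch = 0.628 (36 deg). Starts at -0.11 to -0.02. Stays where left (friction 0.12 N m, 2 N at a post); end stops -0.45, 1.7. With the pawl down it cannot go backward past about 0. One notch back, the pawl fits fully into the gap at about 0.38 to 0.62, best 0.52; outside that it lands on a tooth.
- far_post (a point): Centre of the top of one of three upright steel posts on the wheel, for pushing it round: 10 mm thick, top 85 mm above the bench, 58 mm from the wheel's axis, 120 degrees apart. This one stands opposite the pawl at the start (along the stand's -x axis when the wheel reads 0) and turns with the wheel.
- pawl (a joint): Lift of the pawl, rad: 0 = fully down between two teeth (the start), 1.0 = fully up at its stop; clear of the teeth above about 0.35. The hinge is stiff (0.06 N m, about 1.5 N at the ball), so it stays where it is left. Hinge axis level, parallel to the stand's y axis, at x = 130 mm in the stand's frame, 50 mm above the bench.
- lever_ball (a point): Centre of the black 16 mm ball on the pawl's lever, a 9 mm rod up from the hinge shaft at y = 40 mm in the stand's frame, beside the pawl; 58 mm from the hinge axis. Pawl down: lever leans 30 deg towards the wheel, ball at x = 101 mm, 100 mm above the bench. Pushing the ball along the stand's +x lifts the pawl; at 1.0 rad ball at x = 157 mm, 102 mm high. Pushing back lowers it.
- pawl_nose (a point): Middle of the lower end of the pawl's nose, the wedge that sits between two teeth: at x = 90 mm, y = 0 in the stand's frame and 23 mm above the bench when down. The pawl is an 18 mm wide dark steel bar between two cheeks 56 mm high at the hinge.
- sample_can_mid (a point): Centre (half-way up) of a loose aluminium can with a lid, 46 mm across, 52 mm high, on the bench beside the turntable. Leave it alone.
- centring_ring_mid (a point): Centre of a loose steel ring, 52 mm across, 12 mm high, lying on the bench beside the turntable. Leave it alone.
- flange_cap_mid (a point): Centre of a loose steel cap with a stub on top, 54 mm across, 30 mm high, on the bench beside the turntable. Leave it alone.

How it is judged (in metres and radians):
On the way, in this order (a step that is already met when the one before it is completed fails the run):
1. the pawl is lifted clear of the teeth while the wheel still stands in its first notch (value of joint pawl above 0.45 rad and value of joint wheel below 0.2 rad), for 0.1 s.
2. with the pawl up, the wheel is pushed backward to the next notch (value of joint pawl above 0.35 rad and value of joint wheel between 0.33 and 0.68 rad), for 0.1 s.
At the end, for the whole second after the job is handed in: The pawl is down between the teeth (within 0.12 rad of fully down) in the gap one notch on: the wheel reads 0.33 to 0.68 rad; both are at rest, and the can, ring and cap are within 25 mm of where they stood (value of joint pawl below 0.12 rad and value of joint wheel between 0.33 and 0.68 rad and not (velocity of joint wheel above 0.05 rad/s) and not (velocity of joint wheel below -0.05 rad/s) and not (velocity of joint pawl above 0.05 rad/s) and not (velocity of joint pawl below -0.05 rad/s) and distance of each of sample_can_mid, centring_ring_mid, flange_cap_mid from where it was at the start of the episode below 0.025 m); the robot touches nothing.
It fails at once if a loose part beside the turntable (can, ring or cap) is moved more than 25 mm, lifted or carried (distance of any of sample_can_mid, centring_ring_mid, flange_cap_mid from where it was at the start of the episode above 0.025 m or height (world z) of sample_can_mid above 0.045 m or height (world z) of any of centring_ring_mid, flange_cap_mid above 0.035 m).
It fails at once if the turntable is handled roughly: more than 45 N between the fingers and the turntable (contact force between the fingers and stand above 45 N).
It also fails if it takes over 70 s, if anything falls off the work surface, if the arm or the gripper's body presses on something with over 40 N, if the wrist force passes 120 N, or if a joint passes its speed limit or range.

## Robot

A 6-joint arm with a two-finger parallel gripper is mounted at the origin on the work surface. World frame = base frame: x ahead of the robot, y to its left, z up, the work surface at z = 0. Lengths are in m, angles in degrees, forces in N, time in s.
With the tool pointing down it reaches from about 0.25 to 0.725 m from the base axis. Payload 9.7 kg.
Tool frame: the origin (TCP) lies on the centre line of the jaws, within the pads' length; the fingertips stand 22 mm ahead of it and the grasp point (between the pads) lies 3 mm ahead of it; z points along the fingers, y is the direction in which the jaws open and shut (so a half turn about z gives the same grasp; the last joint's range is limited). The gripper opens to 85 mm and grips with 20 to 120 N. Pads are 22 mm wide; open, the fingers measure 114 mm over their backs; the gripper's body (76 mm by 85 mm) begins 54 mm behind the grasp point. The pads swing forward as they close: fully open they stand 13 mm farther back than shut.
Start: joints at [64.859, 4.979, 10.078, 95.1, 0, 90], TCP at [0.234, 0.498, 0.253] pointing down, gripper open.
Joint ranges: [-179.16, 179.16], [-48.56, 103.87], [-65.8, 70.77], [-126.05, 130.52], [-82.76, 87.17], [-180, 180]. Speed limits (degrees/s): [127.2, 127.2, 147.25, 180, 180, 180].

## Interface

Orientations are given as [roll, pitch, yaw] about the fixed x, y, z axes, in that order (R = Rz(yaw) Ry(pitch) Rx(roll)).
In Python, from workcell import monitor, eyes, job gives the robot as it stands. The module is installed in compiled form; this text tells all that it offers.
- The arm moves only by the tool drive_tool, never from a script. Its argument "plan" is a list of rows, each a list of 3 entries, a list of its own where there are three numbers: the opening, from 0 (shut) to 1 (fully open), then the shift along the world's x, y, z in m, then the turn about the world's z in degrees. In form: [[gripper, [x, y, z], yaw], ...]. A call has 1 to 10 rows; each row shifts and turns the commanded pose from where the row before left it; what a row does not reach is not made up. A row lasts 1/8 s, in which the tool goes at most 62.5 mm and 10.7 degrees, less where a joint would pass 70% of its speed; a pose out of reach is approached as far as the arm can. A call is refused whole if a number of a shift passes 0.0625 or a number of a turn 10.7, either way. A call with a gripper value outside its range is refused whole. The fingers move at their own pace and stop on an object; "grip_force" is the grip in N (left out, the last holds). Time passes only in rows, so rows that do not move let the fingers close. It gives the time, the measured TCP pose, the force and the opening at its end, in the units of the state.
- monitor.get_obs(): the state, without advancing time (a new reading comes with each control period).
- eyes.camera(name): name is "scene" or "top"; returns (picture, depth): 480x640x3 uint8, red, green, blue; 480x640 float32, m along the optical axis (not along the pixel's ray), 0 where there is no reading.
- eyes.camera_params(name): a dict with "fx", "fy", "cx", "cy" (pixels), "dist_coeffs" ([k1, k2, p1, p2, k3] as OpenCV has them; the pictures are not rectified), "extrinsics" (4x4, takes a point from world to camera coordinates). Camera axes: x right, y down, z forward; pixel columns grow to the right and rows downward; lengths in m; the calibration is good to about 2 mm. A picture is of the moment at which its call begins. camera_params takes no time and is no camera call.
- job.job_done(): hands the job in, once; it reports no verdict.
The state is a dict: "time": time; "q": joint angles; "qd": joint speeds; "joint_efforts": joint torques, N m; "ee_pos": TCP position; "tcp_rot": TCP orientation; "wrist_force": force on the tool from outside, world axes, zero at the start; "torque": the same for the moment, N m; "opening": finger opening in m.
Only numpy, scipy, OpenCV 4.12 (cv2) and the standard library are available. Lean on these libraries where they do the work, as an engineer would, in place of code of your own. Each camera call takes 0.05 s, during which the arm holds its last target.

## Working session

There is one attempt and no reset: what is moved stays moved. The work goes in short steps, Python scripts to look and compute and a tool call to move; the robot and the scene stay as the last step left them, time stands still between calls to the robot, and variables do not carry over. Pictures are saved under pics/ and viewed, and the job is handed in when it is done.

Besides the shell and the picture viewer there is one more tool, called after "Request:" by a JSON object that holds its "api" and its "payload". drive_tool: Moves the arm, as the interface text tells. Its arguments: {"type":"object","properties":{"plan":{"type":"array","items":{"type":"array"}},"grip_force":{"type":"number"}},"required":["plan"]}

```bash
mkdir -p pics
python3 - <<'E'
from workcell import monitor, eyes
import cv2, numpy as np
print(monitor.get_obs())
for n in ("scene","top"):
    p,d=eyes.camera(n); cv2.imwrite(f"pics/{n}0.png",p[:,:,::-1]); np.save(f"{n}0.npy",d); np.save(f"{n}0rgb.npy",p)
    c=eyes.camera_params(n); print(c)
E
```

```text
{'time': 0.0, 'q': array([ 6.48571415e+01,  5.01211608e+00,  1.00338407e+01,  9.50990317e+01,
       -1.53066456e-03,  8.99989599e+01]), 'qd': array([-0.04574863, -0.06774749, -0.06959839, -0.03907813, -0.00429829,
        0.11065496]), 'joint_efforts': array([-2.90252494e-03, -5.20387995e+01,  4.64804614e+01,  1.61664840e-02,
       -1.12237722e-04,  3.47154625e-06]), 'ee_pos': array([0.2336043 , 0.49770572, 0.2525678 ]), 'tcp_rot': array([-1.79922693e+02,  1.52925978e-03,  1.54858184e+02]), 'wrist_force': array([-0.50016623,  0.03382988, -0.62227043]), 'torque': array([ 0.03566897,  0.01102606, -0.01405295]), 'opening': 0.08562129224286968}
{'fx': 616.1750262717854, 'fy': 616.1750262717854, 'cx': 319.65649203989454, 'cy': 238.6471198295195, 'dist_coeffs': array([-0.21511281,  0.        ,  0.        ,  0.        ,  0.        ]), 'extrinsics': array([[-0.45525243,  0.8900245 , -0.02452774,  0.17853014],
       [ 0.47710323,  0.2205966 , -0.85071126, -0.21912937],
       [-0.75174313, -0.39899063, -0.5250607 ,  1.52535155],
       [ 0.        ,  0.        ,  0.        ,  1.        ]])}
{'fx': 618.982873852888, 'fy': 618.982873852888, 'cx': 335.0396503357937, 'cy': 240.47404186631871, 'dist_coeffs': array([-0.11631824,  0.        ,  0.        ,  0.        ,  0.        ]), 'extrinsics': array([[ 0.00490813, -0.99987287, -0.01517092,  0.09785605],
       [-0.98643549, -0.00235181, -0.16413255,  0.59695902],
       [ 0.164076  ,  0.01577071, -0.98632163,  1.00346736],
       [ 0.        ,  0.        ,  0.        ,  1.        ]])}
```

View pics/scene0.png

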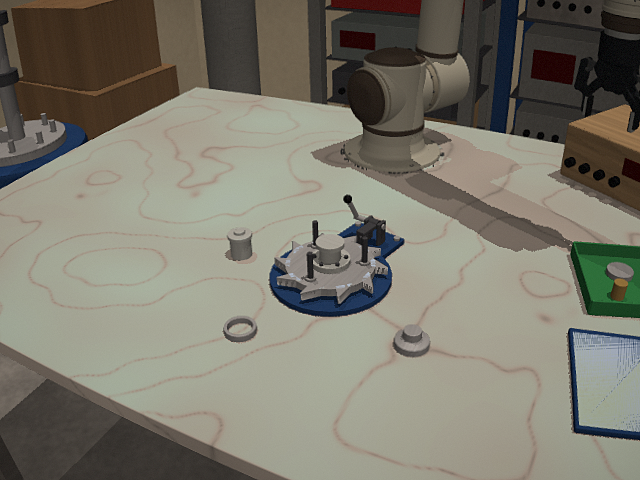

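View pics/top0.png

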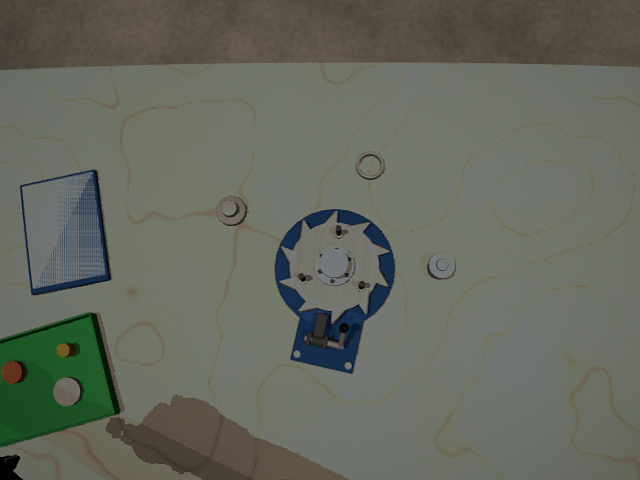

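The scene camera shows the ball lever at about (348,199), the wheel hub at (330,245) and the posts. The top camera shows the hub at (335,265), posts at (338,231), (303,277) and (362,286), the ball at (344,328), the pawl at (320,325), the can at (442,265), the ring at (370,166) and the cap at (231,210). Next I'll zoom in and measure.

```bash
cat > h.py <<'E'
import numpy as np, cv2
from workcell import eyes
def P(n): return eyes.camera_params(n)
def ray(n,uv):
    c=P(n);K=np.array([[c['fx'],0,c['cx']],[0,c['fy'],c['cy']],[0,0,1]])
    q=cv2.undistortPoints(np.array(uv,float).reshape(-1,1,2),K,c['dist_coeffs']).reshape(-1,2)
    R=c['extrinsics'][:3,:3];t=c['extrinsics'][:3,3]
    return -R.T@t,(np.c_[q,np.ones(len(q))])@R
def plane(n,uv,z):
    o,d=ray(n,uv); return o+d*((z-o[2])/d[:,2])[:,None]
def proj(n,X):
    c=P(n);K=np.array([[c['fx'],0,c['cx']],[0,c['fy'],c['cy']],[0,0,1]]);E=c['extrinsics']
    return cv2.projectPoints(np.array(X,float).reshape(-1,1,3),cv2.Rodrigues(E[:3,:3])[0],E[:3,3],K,c['dist_coeffs'])[0].reshape(-1,2)
def tri(uv1,uv2):
    A=[];b=[]
    for n,uv in (("scene",uv1),("top",uv2)):
        o,d=ray(n,[uv]);d=d[0]/np.linalg.norm(d[0]);M=np.eye(3)-np.outer(d,d);A.append(M);b.append(M@o)
    x,r,_,_=np.linalg.lstsq(np.vstack(A),np.hstack(b),rcond=None);return x,np.sqrt(r)
E
python3 - <<'E'
import numpy as np,cv2
from h import *
t=np.load("top0rgb.npy");s=np.load("scene0rgb.npy")
cv2.imwrite("pics/topz.png",cv2.resize(t[195:385,255:455,::-1],None,fx=3.9,fy=3.1,interpolation=cv2.INTER_CUBIC)[:600])
cv2.imwrite("pics/scz.png",cv2.resize(s[185:325,260:420,::-1],None,fx=4,fy=4,interpolation=cv2.INTER_CUBIC))
hsv=cv2.cvtColor(t,cv2.COLOR_RGB2HSV)
m=cv2.inRange(hsv,(100,120,40),(125,255,255));m[:, :250]=0
cs=cv2.findContours(m,0,cv2.CHAIN_APPROX_NONE)[0]
c=max(cs,key=cv2.contourArea).reshape(-1,2)
w=plane("top",c,0.012)
# robust circle fit radius .106
from scipy.optimize import least_squares
up=w[c[:,1]<300][:,:2]
f=least_squares(lambda p:np.hypot(up[:,0]-p[0],up[:,1]-p[1])-.106,up.mean(0),loss='soft_l1',f_scale=.001)
print("centre",f.x,np.sqrt(np.mean(f.fun**2)))
tg=w[np.hypot(w[:,0]-f.x[0],w[:,1]-f.x[1])>.112][:,:2]
np.set_printoptions(precision=4,suppress=True)
r=cv2.minAreaRect((tg*1000).astype(np.float32));print(r,cv2.boxPoints(r))
E
```

```text
centre [0.55246049 0.10215476] 0.0020130432941935007
((422.8569641113281, 115.84292602539062), (108.00178527832031, 78.59998321533203), 77.67156219482422) [[372.9332  71.4785]
 [449.7206  54.6962]
 [472.7807 160.2074]
 [395.9933 176.9897]]
```

```bash
ls pics
```

```text
scene0.png
scz.png
top0.png
topz.png
```

View pics/topz.png

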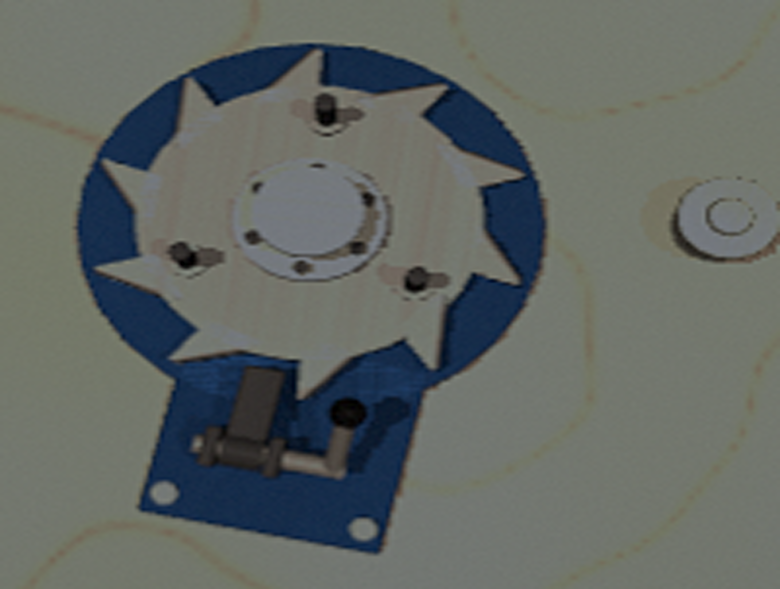

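View pics/scz.png

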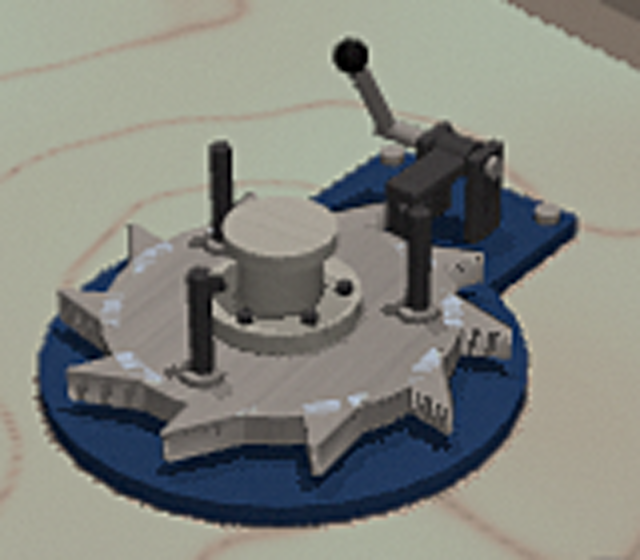

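Run:
```python
import numpy as np,cv2
from h import *
np.set_printoptions(precision=4,suppress=True)
C=np.array([.5525,.1022])
def st(p,C=C,a=np.radians(167.7)):
    d=np.array(p)[:2]-C; return np.array([d@[np.cos(a),np.sin(a)],d@[-np.sin(a),np.cos(a)],p[2]])
z=lambda u,v:(255+u/3.9,195+v/3.1)
s=lambda u,v:(260+u/4,185+v/4)
b,r=tri(s(350,55),z(348,411));print("ball",b,r,st(b))
for n,a,c in (("far",s(200,272),z(326,97)),("p2",s(220,146),z(418,270)),("p3",s(418,210),z(183,246))):
    b,r=tri(a,c);print(n,b,r,st(b),np.hypot(*st(b)[:2]))
h=plane("top",[z(309,207)],.076)[0];print("hub top",h)
for q in (z(205,442),z(272,456)): p=plane("top",[q],.056)[0];print("cheek",p,st(p))
for q in (z(247,367),z(284,370)): p=plane("top",[q],.055)[0];print("pawl end",p,st(p))
d=np.load("top0.npy")
for q in (z(348,411),z(309,207),z(255,400),z(240,450)): print(q,d[int(q[1]),int(q[0])])
# loose
for n,uv,zz in (("can",(442,266),.052),("ring",(370,166),.012),("cap",(231,210),.03)):
    print(n,plane("top",[uv],zz)[0])
```

```text
ball [0.4476 0.0854 0.0996] [0.0022] [0.0989 0.0388 0.0996]
far [0.6136 0.0958 0.0846] [0.0032] [-0.0611 -0.0067  0.0846] 0.06141961847201968
p2 [0.5213 0.0569 0.0846] [0.0031] [0.0208 0.0509 0.0846] 0.054973691294007546
p3 [0.5337 0.1555 0.0843] [0.0033] [ 0.0297 -0.048   0.0843] 0.05645822192658536
hub top [0.5566 0.1008 0.076 ]
cheek [0.4325 0.1446 0.056 ] [ 0.1262 -0.0159  0.056 ]
cheek [0.4253 0.1161 0.056 ] [0.1273 0.0135 0.056 ]
pawl end [0.4727 0.1272 0.055 ] [ 0.0833 -0.0074  0.055 ]
pawl end [0.4711 0.1114 0.055 ] [0.0815 0.0084 0.055 ]
(344.2307692307692, 327.5806451612903) 0.97280675
(334.2307692307692, 261.7741935483871) 1.0200068
(320.38461538461536, 324.0322580645161) 1.0294107
(316.53846153846155, 340.1612903225806) 1.0195783
can [ 0.553  -0.0809  0.052 ]
ring [0.7392 0.0383 0.012 ]
cap [0.6539 0.2838 0.03  ]
```

Triangulation agrees with the task's dimensions: axis about (0.556, 0.102), stand yaw about 167.7°, ball about (0.448, 0.085, 0.100), wheel about -0.1 rad. Next I'll close the gripper, align it with the stand and move above the wheel side of the ball.

Request:
{"api": "drive_tool", "payload": {"plan": [[0,[0.024,-0.042,0],6.4],[0,[0.024,-0.042,0],6.4],[0,[0.024,-0.042,0],0],[0,[0.024,-0.042,0],0],[0,[0.024,-0.042,0],0],[0,[0.024,-0.042,0],0],[0,[0.024,-0.042,0],0],[0,[0.024,-0.042,0],0],[0,[0.024,-0.042,0],0],[0,[0.024,-0.042,0],0]], "grip_force": 20}}

```text
time: 1.35
ee_pos: [0.4742, 0.0764, 0.2531]
tcp_rot: [-180.0, -0.0, 167.7]
wrist_force: [1.3, 0.8, 0.2]
opening: -0.0
```

Request:
{"api": "drive_tool", "payload": {"plan": [[0,[0,0,0],0],[0,[0,0,0],0]]}}

```text
time: 1.6
ee_pos: [0.4734, 0.078, 0.253]
tcp_rot: [-180.0, -0.0, 167.6]
wrist_force: [-0.7, 1.1, -0.2]
opening: 0.0001
```

Request:
{"api": "drive_tool", "payload": {"plan": [[0,[0.004,0,-0.04],0],[0,[0,0,-0.04],0],[0,[0,0,-0.033],0],[0,[0,0,0],0],[0,[0,0,0],0]]}}

```text
time: 2.22
ee_pos: [0.4779, 0.0787, 0.1418]
tcp_rot: [180.0, 0.1, 167.7]
wrist_force: [-0.0, -0.5, 1.1]
opening: -0.0
```

```bash
cat > look.py <<'E'
import sys,cv2,numpy as np
from h import *
k=sys.argv[1]
t,_=eyes.camera("top");s,_=eyes.camera("scene")
np.save("t.npy",t);np.save("s.npy",s)
a=cv2.resize(t[195:385,255:425,::-1],None,fx=3,fy=3,interpolation=cv2.INTER_CUBIC)
b=cv2.resize(s[150:340,270:420,::-1],None,fx=3,fy=3,interpolation=cv2.INTER_CUBIC)[:570]
o=np.hstack([a[:570,:400],b[:,:400]]) if False else np.hstack([cv2.resize(a,(400,447)),cv2.resize(b,(353,447))])
cv2.imwrite(f"pics/{k}.png",o)
E
python3 look.py a1
```

```text
(no output)
```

View pics/a1.png

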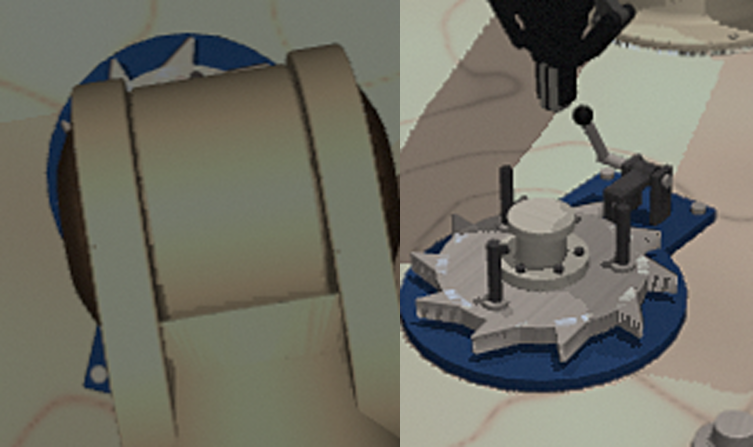

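The right view shows the closed fingertips at (550,105), clear on the wheel side of the ball at (583,114). The arm hides the top view. I'll lower the fingers and push.

Request:
{"api": "drive_tool", "payload": {"plan": [[0,[0,0,-0.016],0],[0,[0,0,-0.016],0],[0,[0,0,0],0],[0,[-0.005,0.001,0],0],[0,[-0.005,0.001,0],0],[0,[-0.005,0.001,0],0],[0,[-0.005,0.001,0],0]]}}

```text
time: 3.2
ee_pos: [0.458, 0.082, 0.1091]
tcp_rot: [180.0, 0.1, 167.7]
wrist_force: [3.9, -0.9, 2.5]
opening: 0.0003
```

Request:
{"api": "drive_tool", "payload": {"plan": [[0,[-0.005,0.001,0],0],[0,[-0.005,0.001,0],0],[0,[-0.005,0.001,0],0],[0,[0,0,0],0]]}}

```text
time: 3.7
ee_pos: [0.442, 0.085, 0.108]
tcp_rot: [-180.0, -0.1, 167.7]
wrist_force: [0.8, 0.6, -0.6]
opening: 0.0002
```

```bash
python3 look.py a2
```

```text
(no output)
```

View pics/a2.png

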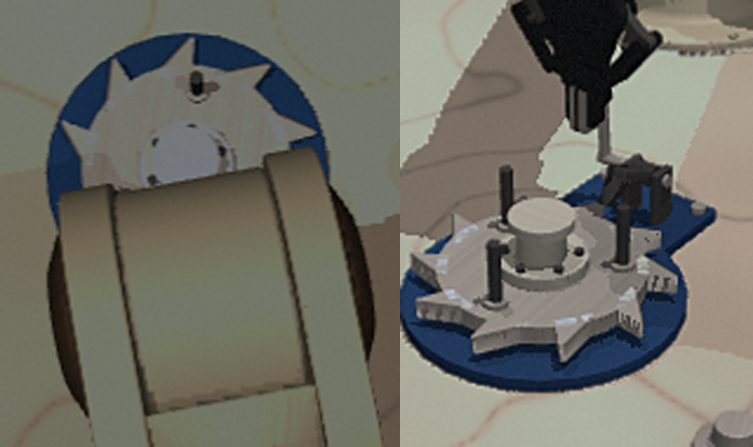

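The pawl is lifting: the lever rod at (603,140) is nearly upright. I'll push about 19 mm further and then back away.

Request:
{"api": "drive_tool", "payload": {"plan": [[0,[-0.005,0.001,0],0],[0,[-0.005,0.001,0],0],[0,[-0.005,0.001,0],0],[0,[-0.004,0.001,0],0],[0,[0,0,0],0]]}}

```text
time: 4.42
ee_pos: [0.4233, 0.0889, 0.1082]
tcp_rot: [-180.0, -0.0, 167.7]
wrist_force: [0.1, -0.7, 0.1]
opening: 0.0003
```

Request:
{"api": "drive_tool", "payload": {"plan": [[0,[0,0,0],0],[0,[0.01,-0.002,0],0],[0,[0.02,-0.004,0],0],[0,[0,0,0.04],0],[0,[0,0,0.04],0],[0,[0,0,0.03],0],[0,[0.03,0.02,0],0],[0,[0.05,0.02,0],0],[0,[0.05,0.02,0],0]]}}

```text
time: 5.55
ee_pos: [0.5858, 0.1434, 0.2183]
tcp_rot: [180.0, 0.0, 167.6]
wrist_force: [-0.2, -0.0, 1.1]
opening: 0.0001
```

Request:
{"api": "drive_tool", "payload": {"plan": [[0,[0.05,0.02,0],0],[0,[0,0,0],0]]}}

```text
time: 5.8
ee_pos: [0.6365, 0.1638, 0.2132]
tcp_rot: [-179.9, -0.3, 167.7]
wrist_force: [-1.2, -0.6, -1.0]
opening: -0.0001
```

```bash
python3 look.py a3
```

```text
(no output)
```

View pics/a3.png

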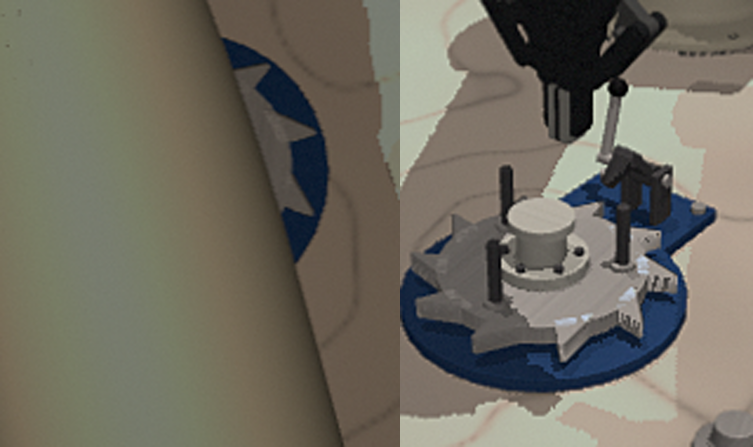

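Run:
```python
from h import *
a=np.radians(167.7);x=np.array([np.cos(a),np.sin(a),0]);y=np.array([-x[1],x[0],0]);C=np.array([.556,.102,0])
for th in (0,.5,.6,.7,.8,.9,1.):
    l=np.radians(30)-th; p=C+x*(.130-.058*np.sin(l))+.04*y; p[2]=.05+.058*np.cos(l); print(th,p.round(4),proj("scene",[p]).round(1))
```

```text
0 [0.4488 0.0844 0.1002] [[345.9 198.6]]
0.5 [0.4218 0.0903 0.108 ] [[355.1 189.1]]
0.6 [0.4161 0.0916 0.1078] [[357. 188.]]
0.7 [0.4105 0.0928 0.1071] [[358.8 187.3]]
0.8 [0.405  0.094  0.1058] [[360.6 186.8]]
0.9 [0.3996 0.0952 0.1039] [[362.4 186.6]]
1.0 [0.3945 0.0963 0.1015] [[364.1 186.7]]
```

Request:
{"api": "drive_tool", "payload": {"plan": [[0,[-0.019,-0.038,0],0],[0,[0,0,-0.04],0],[0,[0,0,-0.04],0],[0,[0,0,-0.03],0],[0,[0,0,-0.018],0],[0,[0,0,0],0]]}}

```text
time: 6.65
ee_pos: [0.6139, 0.1245, 0.0903]
tcp_rot: [-180.0, -0.0, 167.6]
wrist_force: [-0.1, -0.5, -0.5]
opening: -0.0001
```

```bash
python3 look.py a4
```

```text
(no output)
```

View pics/a4.png

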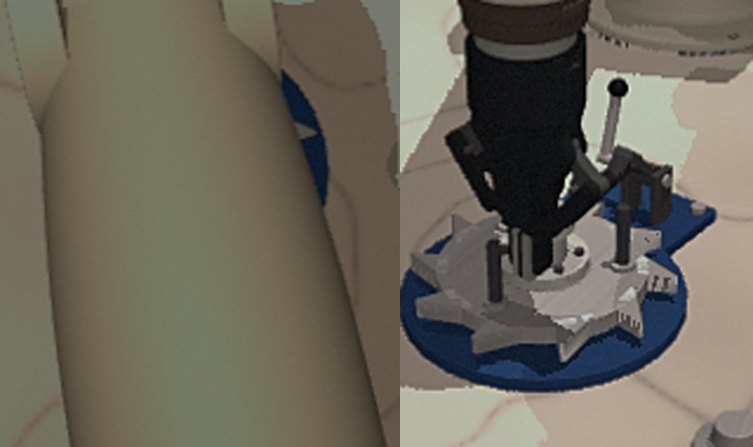

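The ball at (617,88) corresponds to roughly 0.8 rad of lift. The fingertips at (530,250) stand behind the far post at (493,270). I'll push clockwise in small steps.

Request:
{"api": "drive_tool", "payload": {"plan": [[0,[-0.001,-0.005,0],0],[0,[-0.001,-0.005,0],0],[0,[-0.001,-0.005,0],0],[0,[-0.001,-0.005,0],0],[0,[0,0,0],0]]}}

```text
time: 7.38
ee_pos: [0.6103, 0.1042, 0.0902]
tcp_rot: [-180.0, -0.0, 167.6]
wrist_force: [1.3, 0.8, -0.1]
opening: -0.0001
```

Request:
{"api": "drive_tool", "payload": {"plan": [[0,[-0.001,-0.005,0],0],[0,[-0.001,-0.005,0],0],[0,[-0.001,-0.005,0],0],[0,[0,0,0],0]]}}

```text
time: 7.88
ee_pos: [0.6076, 0.0891, 0.0902]
tcp_rot: [-179.9, 0.0, 167.6]
wrist_force: [0.7, -0.6, 0.5]
opening: 0.0001
```

```bash
python3 look.py a5
```

```text
(no output)
```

View pics/a5.png

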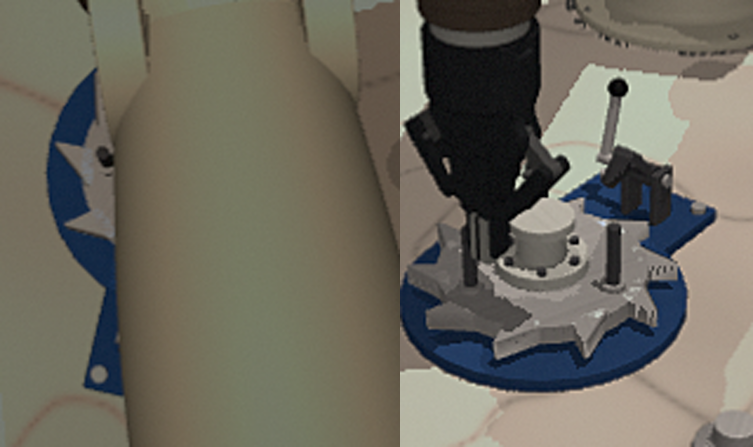

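The wheel has turned: the post tops show at about (613,226) on the right and (106,152) on the left. I'll work out its angle.

```bash
cat > ang.py <<'E'
from h import *
C=np.array([.556,.102])
def w(n,uv,off):
    p=plane(n,[uv],.085)[0][:2]-C; a=np.degrees(np.arctan2(p[1],p[0]))
    return p.round(4), np.hypot(*p).round(4), np.radians((-12.3+off-a+180)%360-180).round(3)
E
python3 - <<'E'
from ang import *
f=2.353
print("calib start", w("scene",(260+418/4,185+210/4),120), w("top",(255+183/3.9,195+246/3.1),120))
print(w("scene",(270+213/f,150+227/f),120)); print(w("top",(255+106/f,195+154/f),120))
E
```

```text
calib start (array([-0.0222,  0.056 ]), np.float64(0.0602), np.float64(-0.068)) (array([-0.0214,  0.0513]), np.float64(0.0556), np.float64(-0.087))
(array([0.0058, 0.0612]), np.float64(0.0615), np.float64(0.404))
(array([0.0015, 0.0546]), np.float64(0.0547), np.float64(0.336))
```

The wheel reads about 0.37. I'll push 7.5 mm more, then retreat.

Request:
{"api": "drive_tool", "payload": {"plan": [[0,[-0.001,-0.004,0],0],[0,[-0.001,-0.0035,0],0],[0,[0,0,0],0],[0,[0,0,0],0]]}}

```text
time: 8.48
ee_pos: [0.6057, 0.0822, 0.0903]
tcp_rot: [-180.0, 0.0, 167.7]
wrist_force: [-0.3, 1.0, -0.9]
opening: -0.0002
```

Request:
{"api": "drive_tool", "payload": {"plan": [[0,[0.002,0.01,0],0],[0,[0.002,0.01,0],0],[0,[0,0,0.03],0],[0,[0,0,0.04],0],[0,[0,0,0.04],0],[0,[0,0.05,0.02],0],[0,[-0.03,0.06,0],0],[0,[-0.04,0.06,0],0],[0,[-0.04,0.06,0],0],[0,[-0.04,0.05,0],0]]}}

```text
time: 9.72
ee_pos: [0.4719, 0.3634, 0.2202]
tcp_rot: [180.0, 0.0, 167.7]
wrist_force: [1.1, 0.3, 0.8]
opening: 0.0001
```

```bash
python3 look.py a6
```

```text
(no output)
```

View pics/a6.png

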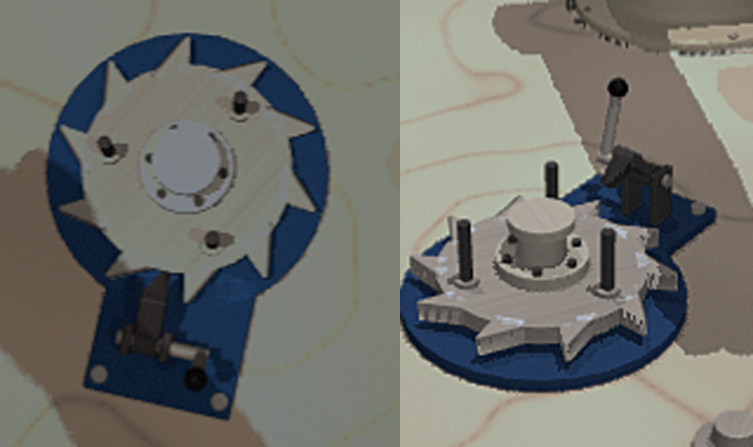

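Left view: post tops at (240,98), (105,143) and (212,234), ball at (195,379), and the turntable is clear of the arm. Right view: posts at (464,222), (551,165) and (608,232), ball at (617,88).

Run:
```python
from ang import *
f=2.353
T=lambda u,v:(255+u/f,195+v/f);S=lambda u,v:(270+(u-400)/f,150+v/f)
for o,t,s in ((0,T(240,98),S(464,222)),(120,T(105,143),S(608,231)),(-120,T(212,234),S(551,164))):
    print(w("top",t,o),w("scene",s,o)); b,r=tri(s,t);p=b[:2]-C;print(b,r,np.radians((-12.3+o-np.degrees(np.arctan2(p[1],p[0]))+180)%360-180))
print(tri(S(617,88),T(195,379)))
```

```text
(array([ 0.0413, -0.0386]), np.float64(0.0565), np.float64(0.538)) (array([ 0.0433, -0.0348]), np.float64(0.0555), np.float64(0.463))
[0.59700954 0.06442692 0.08307506] [0.00174912] 0.5270199868771354
(array([0.0092, 0.0555]), np.float64(0.0562), np.float64(0.473)) (array([0.0119, 0.0602]), np.float64(0.0614), np.float64(0.505))
[0.56491965 0.15910992 0.08241914] [0.0022706] 0.46385549334656395
(array([-0.0539, -0.0193]), np.float64(0.0573), np.float64(0.489)) (array([-0.0542, -0.0153]), np.float64(0.0563), np.float64(0.558))
[0.50131813 0.0844098  0.08422461] [0.00263913] 0.5212936027077599
(array([0.40300904, 0.09495076, 0.10379559]), array([0.00174722]))
```

The wheel reads about 0.51 on average and the ball is at about (0.403, 0.095). Both look good. Now I'll go to the far side of the lever.

Request:
{"api": "drive_tool", "payload": {"plan": [[0,[-0.04,0,0],0],[0,[-0.02,-0.05,0],0],[0,[-0.02,-0.055,0],0],[0,[-0.01,-0.055,0],0],[0,[-0.01,-0.055,0],0],[0,[0,-0.045,0],0],[0,[0,0,0],0],[0,[0,0,0],0]]}}

```text
time: 10.82
ee_pos: [0.3736, 0.1013, 0.2205]
tcp_rot: [180.0, 0.0, 167.6]
wrist_force: [-0.2, 0.3, -0.1]
opening: 0.0
```

Request:
{"api": "drive_tool", "payload": {"plan": [[0,[-0.001,0,-0.04],0],[0,[0,0,-0.04],0],[0,[0,0,-0.021],0],[0,[0,0,0],0],[0,[0,0,0],0]]}}

```text
time: 11.45
ee_pos: [0.3728, 0.1018, 0.1203]
tcp_rot: [180.0, 0.0, 167.7]
wrist_force: [-0.2, 0.9, -0.3]
opening: 0.0002
```

```bash
python3 look.py a7
```

```text
(no output)
```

View pics/a7.png

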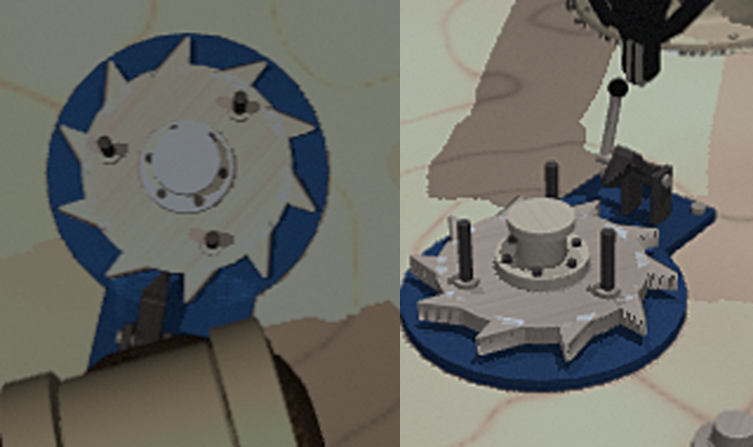

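The fingertips at (640,75) stand behind the ball at (617,88). I'll push back towards the wheel.

Request:
{"api": "drive_tool", "payload": {"plan": [[0,[0.005,-0.001,0],0],[0,[0.005,-0.001,0],0],[0,[0.005,-0.001,0],0],[0,[0.005,-0.001,0],0],[0,[0.005,-0.001,0],0],[0,[0.005,-0.001,0],0],[0,[0.005,-0.001,0],0],[0,[0.005,-0.001,0],0],[0,[0.005,-0.001,0],0],[0,[0,0,0],0]]}}

```text
time: 12.8
ee_pos: [0.4177, 0.092, 0.1192]
tcp_rot: [-180.0, -0.0, 167.6]
wrist_force: [0.7, -0.3, -0.6]
opening: -0.0
```

Request:
{"api": "drive_tool", "payload": {"plan": [[0,[0.004,-0.001,0],0],[0,[0.003,-0.001,0],0],[0,[0,0,0],0]]}}

```text
time: 13.18
ee_pos: [0.4246, 0.0901, 0.1193]
tcp_rot: [-180.0, 0.0, 167.7]
wrist_force: [-0.9, 0.3, 0.5]
opening: -0.0001
```

```bash
python3 look.py a8
```

```text
(no output)
```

View pics/a8.png

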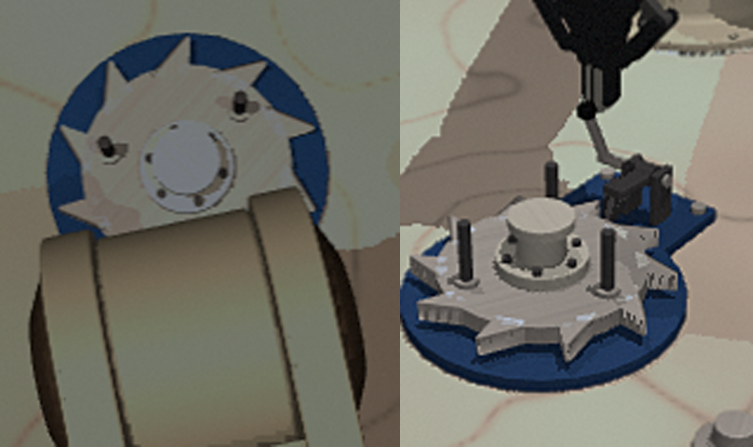

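The ball at (586,109) is close to its starting place of (583,114). I'll finish in fine steps and watch the force.

Request:
{"api": "drive_tool", "payload": {"plan": [[0,[0.002,0,0],0],[0,[0.002,-0.001,0],0],[0,[0,0,0],0]]}}

```text
time: 13.65
ee_pos: [0.4284, 0.0891, 0.1192]
tcp_rot: [-180.0, -0.0, 167.7]
wrist_force: [-1.0, -0.2, -0.9]
opening: -0.0
```

Request:
{"api": "drive_tool", "payload": {"plan": [[0,[0.0015,0,0],0],[0,[0,0,0],0]]}}

```text
time: 13.9
ee_pos: [0.4296, 0.089, 0.1192]
tcp_rot: [-180.0, -0.0, 167.7]
wrist_force: [-2.1, 0.2, -0.9]
opening: 0.0001
```

Request:
{"api": "drive_tool", "payload": {"plan": [[0,[0.0015,0,0],0],[0,[0,0,0],0]]}}

```text
time: 14.15
ee_pos: [0.4303, 0.089, 0.119]
tcp_rot: [-180.0, -0.1, 167.7]
wrist_force: [-8.1, -0.6, 1.5]
opening: 0.0002
```

Request:
{"api": "drive_tool", "payload": {"plan": [[0,[0.001,0,0],0],[0,[0,0,0],0]]}}

```text
time: 14.4
ee_pos: [0.4306, 0.089, 0.1189]
tcp_rot: [-179.9, -0.2, 167.7]
wrist_force: [-11.2, 0.5, 3.2]
opening: 0.0001
```

```bash
python3 look.py a9
```

```text
(no output)
```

View pics/a9.png

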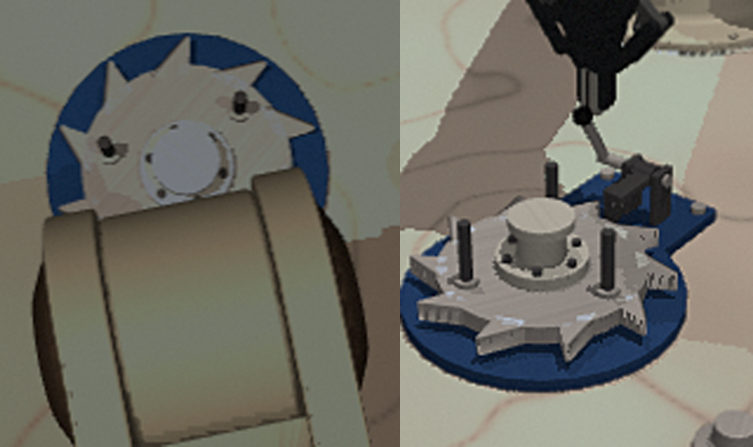

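The force rose to 11 N against a hard stop, with the ball at (583,115), its starting pixel, so the pawl is seated. I'll back off and clear.

Request:
{"api": "drive_tool", "payload": {"plan": [[0,[-0.01,0.002,0],0],[0,[-0.02,0.004,0],0],[0,[-0.01,0.002,0],0],[0,[0,0,0.05],0],[0,[0,0,0.05],0],[0,[-0.01,0.06,0],0],[0,[-0.01,0.06,0],0],[0,[-0.01,0.06,0],0],[0,[-0.01,0.06,0],0],[0,[0,0,0],0]]}}

```text
time: 15.75
ee_pos: [0.3513, 0.3404, 0.2187]
tcp_rot: [180.0, -0.0, 167.9]
wrist_force: [0.2, -0.3, 0.1]
opening: -0.0
```

Request:
{"api": "drive_tool", "payload": {"plan": [[0,[0,0.05,0],0],[0,[0,0,0],0],[0,[0,0,0],0]]}}

```text
time: 16.12
ee_pos: [0.3526, 0.3864, 0.2194]
tcp_rot: [-180.0, 0.0, 167.6]
wrist_force: [0.3, -0.7, 0.7]
opening: 0.0002
```

```bash
python3 look.py a10
python3 - <<'E'
from workcell import monitor
print(monitor.get_obs()['ee_pos'])
import numpy as np,cv2
a=np.load("top0rgb.npy").astype(int);b=np.load("t.npy").astype(int)
cv2.imwrite("pics/top10.png",np.load("t.npy")[:,:,::-1])
E
```

```text
[0.35263746 0.3860778  0.21966359]
```

View pics/a10.png

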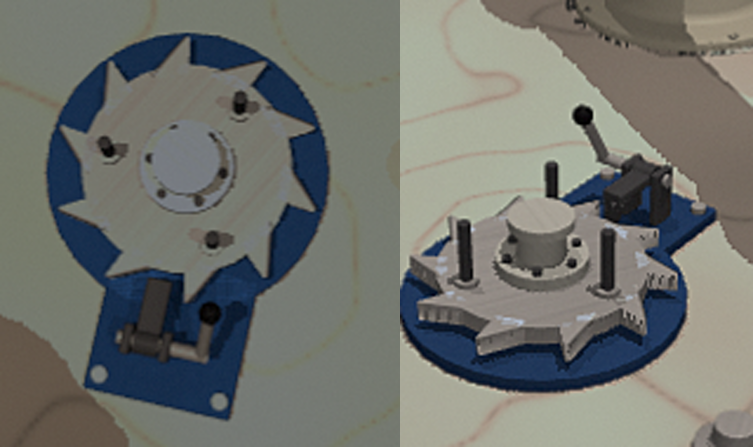

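View pics/top10.png

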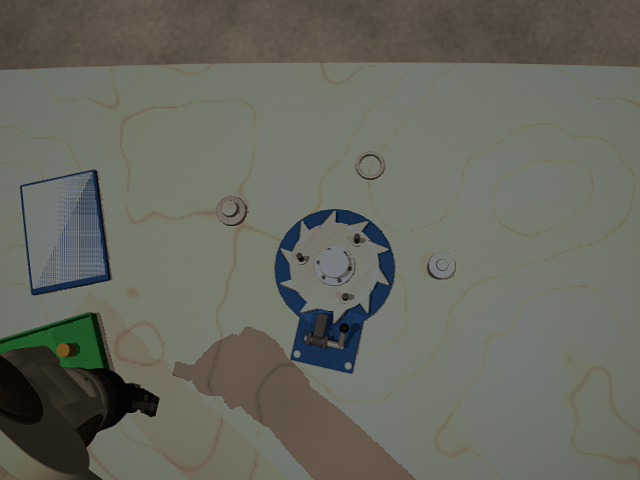

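The ball is back at its starting pixel (about (344,328) in the top view). The posts stand where I left them after the push, the loose parts are unmoved at (442,265), (370,166) and (231,210), and the hand is clear.

```bash
python3 -c "
from workcell import job
print(job.job_done())"
```

```text
the job is handed in; nothing more can be done
None
```

I handed the job in: the turntable is one notch back with the pawl seated, and the hand is clear, after about 16 s of the 70 s allowed. The hand-in reports no verdict, so this rests on my own camera and force checks.

- **Lift:** With closed fingertips I pushed the ball lever over to about 0.8 rad.
- **Turn:** I pushed the far post clockwise until the wheel read about 0.51 rad. Single-post readings ran from 0.46 to 0.56, all inside the allowed 0.33–0.68.
- **Seat:** I pushed the lever back until it met a hard stop, where the wrist force reached about 11 N.

In the last pictures the ball is back at its pawl-down pixel, the posts stand where I left them after the push, and the can, ring and cap look unmoved.

No check failed. The only disagreement was a few millimetres between the two cameras, about 0.05–0.1 rad in wheel angle.

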